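# Lock the medicine jar in its holder and take off its push-and-turn cap

### The job

Open the jar of fish medicine, ready for dosing the tank. First secure the jar in its holder by turning the holder's turnbutton until it stops, so that its arm lies square across the jar's shoulder; then press the safety cap down, twist it free (anticlockwise from above) and lift it off. Finish while holding the cap in the gripper, level and still, straight above the jar with about 5 cm between the cap and the jar's mouth; leave the jar secured in its holder and the other goods where they are.

Things in the scene. Friction and masses are not known exactly. Their poses are not given: they have to be found in the camera images.
- holder: White sheet-steel jar holder, bolted to the shelf. Origin: underside, below the centre of its square jar pocket; z up. Base plate 110 mm in x, y from -50 to +86 mm, 5 mm thick; corner angles 45 mm high round a 68 mm pocket. On the +y side (x 3 to 37, y 45 to 80 mm) a bracket carries the steel turnbutton on a flange with its top at z 86.5 mm.
- pocket (a point): Centre of the pocket floor, where the jar stands: 5 mm above the holder's origin.
- turnbutton (a joint): Turn of the steel turnbutton about its upright pivot (holder x 20, y 62 mm), rad. At 0 its arm points along the holder's -x, beside the jar; it grows anticlockwise seen from above; at 1.571 (hard stop) the arm points along the holder's -y, square across the jar's shoulder. Turns at about 0.05 N m and stays where it is left.
- rib (a point): Top centre of the turnbutton's thumb rib, on the pivot axis, 100.5 mm above the shelf. The rib is an upright steel fin on the arm's upper face: 26 mm long along the arm, 8 mm thick, 10 mm high. The point's -x axis points along the arm to its tip.
- button_tip (a point): Centre of the end of the turnbutton's arm, on its upper face, 42 mm from the pivot. The arm is 14 mm wide and 4 mm thick, its underside 86.5 mm above the shelf; turned home it lies 1.5 mm over the jar's shoulder, below the cap.
- jar: Square amber glass jar, loose in the holder's pocket with 1 mm play each side, axes along the holder's; it cannot turn there, but can be lifted out unless the turnbutton lies across it. Origin: centre of its underside, 5 mm above the shelf; z up. Body 66 x 66 mm, shoulder flat at 80 mm, neck 33 mm in diameter; about 0.3 kg.
- jar_mouth (a point): Centre of the jar's mouth (rim of the neck), 106 mm above the jar's underside.
- cap: Round black ribbed push-and-turn cap, 49 mm in diameter, 28 mm high, about 40 g, on the jar. Origin: centre of its lower edge; z up through its top; x parallel to the jar's x while locked. Locked, its origin is 92 mm above the jar's underside (97 above the shelf) and it can be neither turned nor lifted; three inner tabs sit in catches of the neck.
- cap_top (a point): Centre of the cap's top, 125 mm above the shelf while locked. To free: press straight down against its spring (4 N to start, 11 N at the end of its 4.5 mm travel), turn it anticlockwise while kept more than 3 mm down; past 40 deg (0.70 rad) it is free, at 83 deg (1.45 rad) it meets a stop; between them (best 60 deg) it lifts straight off.
- breeder_box: Clear plastic breeder box, open at the top, 100 x 170 x 90 mm; origin: centre of its underside. Bystander.
- airstone: Black airstone, a lying cylinder 28 mm thick and 50 mm long along its x axis; origin: on the shelf below its centre. Bystander.
- food_tub: Round closed food tub, 64 mm in diameter, 75 mm high; origin: centre of its underside. Bystander.
Not all that is in view belongs to the job. There is more than one size of the cap; the job needs the middle-sized. Leave any black or purple look-alike of the holder alone.

How it is judged:
On the way, in this order (a step that is already met when the one before it is completed fails the run):
1. the turnbutton lies across the jar's shoulder, the cap still locked on the jar (value of joint turnbutton above 1.35 rad and z of cap in the frame of jar below 0.095 m and angle between the x axis of cap and the x axis of jar, either way round below 0.25 rad), for 0.2 s.
2. the cap is pressed down, the jar secured (z of cap in the frame of jar below 0.0895 m and value of joint turnbutton above 1.35 rad), for 0.05 s.
3. the cap is twisted free of its catches, not yet lifted, the jar secured (angle between the x axis of cap and the x axis of jar, either way round above 0.6 rad and z of cap in the frame of jar below 0.098 m and value of joint turnbutton above 1.35 rad), for 0.05 s.
At the end, for the whole second after the job is handed in: Fingers hold the cap still, level within 14 deg, its lower edge 30 to 90 mm above the jar's mouth, within 30 mm of its axis, touching neither jar nor holder; jar in its pocket (within 6 mm, upright within 4.5 deg); turnbutton past 1.35 rad (within 13 deg of square) (z of cap in the frame of jar_mouth between 0.03 and 0.09 m and horizontal distance between cap and jar_mouth below 0.03 m and angle between cap's own z axis and vertical below 0.25 rad and linear speed of each of cap, jar below 0.02 m/s and contact force between the fingers and cap above 1 N and contact force between cap and jar below 0.1 N and contact force between cap and holder below 0.1 N and value of joint turnbutton above 1.35 rad and distance between jar and pocket below 0.006 m and angle between jar's own z axis and vertical below 0.08 rad); the arm keeps its last pose, push and grip.
It fails at once if the jar is pulled up in its holder (z of jar in the frame of holder above 0.02 m).
It fails at once if a bystander is pushed aside (more than 25 mm) (distance of any of breeder_box, airstone, food_tub from where it was at the start of the episode above 0.025 m).
It fails at once if the breeder box or the tub is knocked over (angle between any of breeder_box, food_tub's own z axis and vertical above 0.4 rad).
It also fails if it takes over 51 s, if anything falls off the work surface, if the arm or the gripper's body presses on something with over 40 N, if the wrist force passes 120 N, or if a joint passes its speed limit or range.

### The arm

A 6-joint arm with a two-finger parallel gripper is mounted at the origin on the work surface. World frame = base frame: x ahead of the robot, y to its left, z up, the work surface at z = 0. Lengths are in m, angles in rad, forces in N, time in s.
With the tool pointing down it reaches from about 0.4 to 0.825 m from the base axis. Payload 7 kg.
Tool frame: the origin (TCP) lies at the very end of the fingers, on their centre line; the grasp point (between the pads) lies arm.grip_point_offset behind it (arm.grip_point_offset is the distance from the TCP to the grasp point, in m); z points along the fingers, y is the line along which they close (so a half turn about z gives the same grasp; the last joint's range is limited). The gripper opens to 88 mm and grips with 3 to 60 N. Pads are 19 mm wide; open, the fingers measure 130 mm over their backs; the gripper's body (78 mm by 193 mm) begins 47 mm behind the grasp point.
Start: joints at [1.524, 0.359, 0.012, 0, -1.224, -0.288], TCP at [0.222, 0.637, 0.227] pointing down, gripper open.
Joint ranges: [-3.07, 3.07], [-1.43, 2.12], [-1.02, 1.25], [-3.03, 1.67], [-3.05, -0], [-3.03, 3.03]. Speed limits (rad/s): [2.39, 2.39, 3.01, 3.14, 3.14, 3.14].

### API

Orientations are given as [roll, pitch, yaw] about the fixed x, y, z axes, in that order (R = Rz(yaw) Ry(pitch) Rx(roll)).
In Python, from station import arm gives the robot as it stands.
- The arm moves only by the shell command python3 -m crank 'ROWS' [OPENING] [FORCE]. ROWS is JSON, a list of rows, each an object of numbers: "dx", "dy", "dz": the shift along the tool's x, y, z in cm; "wx", "wy", "wz": the turn, a rotation vector about the tool's x, y, z in degrees. A call has exactly 10 rows; each row is the pose to reach, as a shift and turn from the pose commanded when the call began, along the tool's axes at that moment; what a row does not reach only later rows make up. A row lasts 1/8 s, in which the tool goes at most 62.5 mm and 10.7 degrees, less where a joint would pass 70% of its speed; a pose out of reach is approached as far as the arm can. A call with a gripper value outside its range is refused whole. OPENING is the finger opening in cm, from 0 to 8.76, set as the call begins (- or left out, the last holds). The fingers move at their own pace and stop on an object; FORCE is the grip in N (left out, the last holds). Time passes only in rows, so rows that repeat a pose let the fingers close, or fill a call up. It gives the time, the measured TCP pose, the force, the opening and the grip force at its end, in the units of the state.
- arm.get_state(): the state, without advancing time (a new reading comes with each control period).
- arm.grab_frame(name): name is "side" or "top"; returns the picture (420x560x3 uint8, red, green, blue); there is no depth.
- arm.calibration(name): a dict with "fx", "fy", "cx", "cy" (pixels), "world_from_camera" (4x4, takes a point from camera to world coordinates). Camera axes: x right, y down, z forward; pixel columns grow to the right and rows downward; lengths in m; the calibration is good to about 2 mm. A picture is of the moment at which its call begins. calibration takes no time and is no camera call.
- arm.job_done(): hands the job in; it is judged then, once.
Trained networks look in the newest picture that a camera, given by its name, has taken for a name from the list of things; names that differ only in an ending like _2 or _b are one class to them, and where a whole thing is asked for, a point or a joint stands for the part that bears it (a point fixed in the world has none). Each returns a list of dicts, best first, with "confidence" (0 to 1); they miss things now and then, are a little off and sometimes report something else, mostly with a low value. They report only what shows in the picture. A call takes as long as a camera call. They do not tell look-alikes from the thing itself.
- arm.find_in(camera, query): "centre" ([x, y, z] in m, in world coordinates, good to about 4 mm: the middle of the surface that is visible of it).
- arm.masks_of(camera, query): "pixels" (420x560 bool, what is visible of it).
- arm.mark_of(camera, query): "centre" ([x, y, z] in m, in world coordinates, good to about 4 mm: a listed point, or the origin of a listed thing).
The state is a dict: "t": time; "q": joint angles; "qd": joint speeds; "joint_efforts": joint torques, N m; "eef_pos": TCP position; "ee_rot": TCP orientation; "force": force on the tool from outside, world axes, zero at the start; "moment": the same for the moment, N m; "width": finger opening in m; "gripper_force": force on a finger pad.
Only numpy, scipy, OpenCV 4.12 (cv2) and the standard library are available. Lean on these libraries where they do the work, as an engineer would, in place of code of your own. Each camera call takes 0.05 s, during which the arm holds its last target. There are 200 camera calls.

## Working session

There is one attempt and no reset: what is moved stays moved. The work goes in short steps, Python scripts to look and compute and a shell command to move; the robot and the scene stay as the last step left them, time stands still between calls to the robot, and variables do not carry over. Pictures are saved under pics/ and viewed, at most 10 in all, crops included, and the job is handed in when it is done.

```bash
mkdir -p pics; ls
python3 - <<'E'
from station import arm
import cv2,numpy as np
for c in ("side","top"):
    im=arm.grab_frame(c); cv2.imwrite(f"pics/{c}0.png",im[:,:,::-1])
    k=arm.calibration(c); print(c,k["fx"],k["cx"],k["cy"],np.round(k["world_from_camera"],3).tolist())
    for q in ("holder","rib","button_tip","cap_top","jar","cap","breeder_box","airstone","food_tub"):
        print(c,q,[(np.round(d["centre"],3).tolist(),round(d["confidence"],2)) for d in arm.mark_of(c,q)])
print(arm.get_state(),arm.grip_point_offset)
E
```

```text
pics
side 399.76638508495626 273.05473545276476 214.06769246334892 [[-0.865, -0.303, 0.4, 0.214], [-0.501, 0.513, -0.697, 0.603], [0.006, -0.803, -0.596, 0.649], [0.0, 0.0, 0.0, 1.0]]
side holder [([0.402, -0.03, -0.001], 0.85), ([0.788, -0.217, -0.003], 0.7), ([0.601, -0.024, 0.0], 0.62)]
side rib [([0.793, -0.148, 0.1], 0.68), ([0.414, 0.032, 0.104], 0.63), ([0.615, 0.034, 0.098], 0.62), ([0.599, -0.028, 0.01], 0.36)]
side button_tip [([0.58, 0.022, 0.087], 0.59), ([0.758, -0.16, 0.09], 0.53), ([0.373, 0.029, 0.094], 0.51), ([0.598, -0.029, 0.096], 0.43)]
side cap_top [([0.726, -0.037, 0.04], 0.67), ([0.598, -0.03, 0.124], 0.6)]
side jar [([0.602, -0.033, 0.008], 0.81), ([0.619, 0.032, 0.1], 0.31)]
side cap [([0.726, -0.037, 0.003], 0.96), ([0.598, -0.029, 0.096], 0.65)]
side breeder_box [([0.462, -0.355, -0.002], 0.96)]
side airstone [([0.438, 0.292, -0.001], 0.87), ([0.464, -0.354, -0.002], 0.18)]
side food_tub [([0.638, 0.254, -0.0], 0.67)]
top 499.24195881328563 278.3667181967856 200.86432244357724 [[0.021, -0.999, 0.032, 0.544], [-1.0, -0.021, -0.012, -0.038], [0.013, -0.032, 
[... 716 characters left out ...]
 ([0.437, 0.297, 0.002], 0.52)]
{'t': 1.0, 'q': array([ 1.52410659e+00,  3.58553565e-01,  1.18829469e-02, -2.92626956e-06,
       -1.22411680e+00, -2.88120555e-01]), 'qd': array([-0.00114181, -0.00134853,  0.000462  , -0.00062359, -0.00129137,
       -0.00036023]), 'joint_efforts': array([-4.55349946e-04, -5.82381213e+01,  2.93299592e+01,  7.00209662e+00,
        1.24065857e-02, -2.61851716e-05]), 'eef_pos': array([0.22179361, 0.63747976, 0.22658333]), 'ee_rot': array([-3.14158489e+00,  5.17089824e-06, -3.34811288e-01]), 'force': array([ 0.02639291, -0.3419326 ,  0.59157185]), 'moment': array([-0.02884858,  0.03417285, -0.00764249]), 'gripper_force': 0.0, 'width': 0.08768980433922606} 0.0188
```

View pics/top0.png

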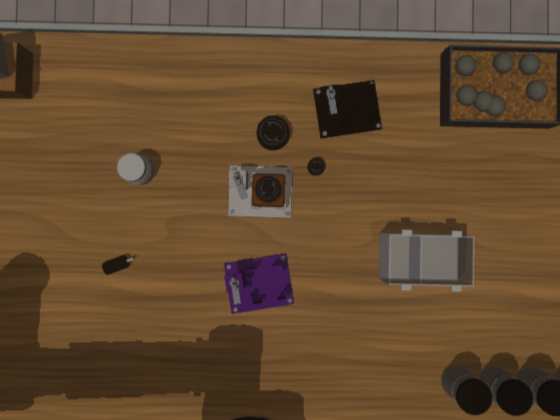

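View pics/side0.png

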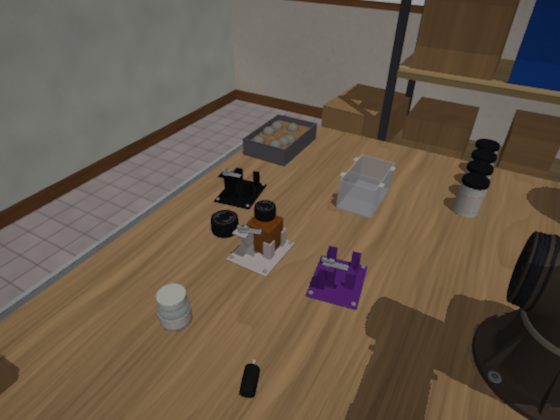

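The top view shows three caps: a large one at (273,132), a small one at (316,166) and a middle-sized one on the jar at (268,188). The holders are white at (260,190), black at (348,108) and purple at (259,283). The white holder with the amber jar and the middle cap fits the description. I'll confirm this in one enlarged crop and measure the yaw there.

```bash
cat > h.py <<'E'
from station import arm
import numpy as np,cv2
def proj(c,P):
    k=arm.calibration(c);T=np.linalg.inv(k["world_from_camera"]);p=T[:3,:3]@np.array(P)+T[:3,3]
    return np.array([k["fx"]*p[0]/p[2]+k["cx"],k["fy"]*p[1]/p[2]+k["cy"]])
def back(c,u,z):
    k=arm.calibration(c);W=np.array(k["world_from_camera"]);d=W[:3,:3]@np.array([(u[0]-k["cx"])/k["fx"],(u[1]-k["cy"])/k["fy"],1])
    return W[:3,3]+d*(z-W[2,3])/d[2]
E
python3 - <<'E'
from h import *
im=cv2.imread("pics/top0.png")[155:230,215:305]
cv2.imwrite("pics/c0.png",cv2.resize(im,None,fx=8,fy=8,interpolation=cv2.INTER_CUBIC))
for q in ("holder","jar","cap_top","rib","button_tip","cap"):
  for c in ("top","side"):
    arm.grab_frame(c)
    print(q,c,[np.round(d["centre"],4).tolist() for d in arm.mark_of(c,q) if .56<d["centre"][0]<.645 and -.07<d["centre"][1]<.08])
E
```

```text
holder top []
holder side [[0.6009, -0.0245, 0.0017]]
jar top [[0.5963, -0.025, 0.0001]]
jar side [[0.6038, -0.0273, 0.0089]]
cap_top top [[0.6006, -0.0253, 0.128]]
cap_top side [[0.6002, -0.0311, 0.1228]]
rib top [[0.6176, 0.0363, 0.0998], [0.5824, 0.0155, 0.0869]]
rib side [[0.6205, 0.0348, 0.0976]]
button_tip top [[0.5772, 0.0145, 0.0861]]
button_tip side [[0.5813, 0.0241, 0.0869]]
cap top [[0.5976, -0.0292, 0.0967]]
cap side [[0.5938, -0.0295, 0.0977]]
```

View pics/c0.png

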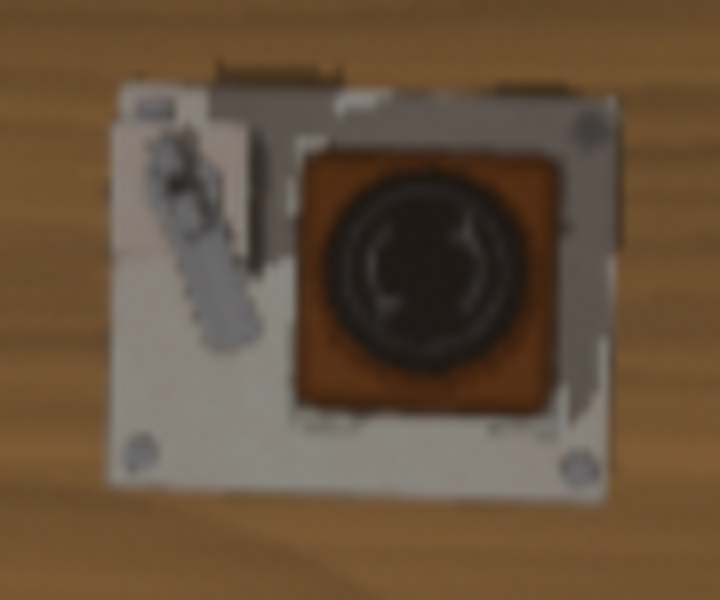

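The crop confirms a white holder and an amber jar with the mid-sized cap at crop (426,270). The rib is near (183,188) and the arm tip near (235,345), so the button is partly turned, about 0.3 rad.

Run:
```python
from h import *
f=lambda u,z: back("top",((u[0]+.5)/8-.5+215,(u[1]+.5)/8-.5+155),z)
c=[f(u,.085) for u in((303,153),(562,153),(555,413),(297,406))]
print("jar",np.mean(c,0)); 
for i in range(4):
    d=c[(i+1)%4]-c[i]; print(np.linalg.norm(d),np.degrees(np.arctan2(d[1],d[0]))%90)
b=[f(u,.005) for u in((617,95),(607,500),(108,488))]
for i in(0,1): d=b[i+1]-b[i]; print("plate",np.linalg.norm(d),np.degrees(np.arctan2(d[1],d[0]))%90)
print("cap",f((426,270),.125)); 
r,t=f((183,188),.0955),f((235,345),.0905); print(r,t,np.linalg.norm(t-r),np.degrees(np.arctan2(*(t-r)[1::-1])))
r0,r1=f((165,145),.1005),f((198,222),.1005);print("rib ends",(r0+r1)/2,np.linalg.norm(r1-r0),np.degrees(np.arctan2(*(r1-r0)[1::-1])))
```

```text
jar [ 0.59744326 -0.02907928  0.085     ]
0.06494245389968852 1.2385168203211094
0.06526589280356053 89.61417467106892
0.06458222299311314 89.63759607149913
0.06345229289911553 89.91589582269714
plate 0.10978881179941062 89.7171696906633
plate 0.13474998498447374 89.79969977363454
cap [ 0.59794981 -0.02858494  0.125     ]
[0.61868879 0.03234759 0.0955    ] [0.58020784 0.01887189 0.0905    ] 0.0410777130928571 -160.70018720525366
rib ends [0.61941552 0.03238832 0.1005    ] 0.020705699809834773 -155.55091078012495
```

```bash
python3 -m crank '[{"dx":4.1,"dy":3.15,"wz":10},{"dx":8.2,"dy":6.3,"wz":20},{"dx":12.3,"dy":9.45,"wz":30},{"dx":16.4,"dy":12.6,"wz":40},{"dx":20.5,"dy":15.75,"wz":50},{"dx":24.6,"dy":18.9,"wz":60},{"dx":28.7,"dy":22,"wz":70},{"dx":32.8,"dy":25.2,"wz":80},{"dx":36.9,"dy":28.3,"wz":90},{"dx":41,"dy":31.5,"wz":100}]' 2 10
cat > d.py <<'E'
# usage: d.py x y z yawdeg : print tool-axis deltas (cm,deg) from measured pose, tool down
import sys;from h import *
from scipy.spatial.transform import Rotation as R
s=arm.get_state();r=R.from_euler("xyz",s["ee_rot"]);x,y,z,a=map(float,sys.argv[1:])
g=R.from_euler("xyz",[np.pi,0,np.radians(a)])
print("d cm",np.round(r.inv().apply(np.array([x,y,z])-s["eef_pos"])*100,2),"w deg",np.round(np.degrees((r.inv()*g).as_rotvec()),1))
print("pos",np.round(s["eef_pos"],4),"rpy",np.round(np.degrees(s["ee_rot"]),1),"t",s["t"],"w",s["width"],"F",np.round(s["force"],1),"M",np.round(s["moment"],2),s["gripper_force"],"q",np.round(s["q"],2))
E
python3 d.py .618 .033 .13 -160.7
```

```text
d cm [57.28 44.07  9.65] w deg [  0.    0.  141.5]
pos [0.2218 0.6375 0.2266] rpy [-180.     0.   -19.2] t 2.2 w 0.08749184363311822 F [ 0.2  0.2 -0.3] M [ 0.03 -0.02  0.06] 0.0 q [ 1.52  0.36  0.01 -0.   -1.22 -0.29]$[0]: bad value
```

```bash
python3 -m crank '[{"dx":4.1,"dy":3.15,"dz":0,"wx":0,"wy":0,"wz":10},{"dx":8.2,"dy":6.3,"dz":0,"wx":0,"wy":0,"wz":20},{"dx":12.3,"dy":9.45,"dz":0,"wx":0,"wy":0,"wz":30},{"dx":16.4,"dy":12.6,"dz":0,"wx":0,"wy":0,"wz":40},{"dx":20.5,"dy":15.75,"dz":0,"wx":0,"wy":0,"wz":50},{"dx":24.6,"dy":18.9,"dz":0,"wx":0,"wy":0,"wz":60},{"dx":28.7,"dy":22,"dz":0,"wx":0,"wy":0,"wz":70},{"dx":32.8,"dy":25.2,"dz":0,"wx":0,"wy":0,"wz":80},{"dx":36.9,"dy":28.3,"dz":0,"wx":0,"wy":0,"wz":90},{"dx":41,"dy":31.5,"dz":0,"wx":0,"wy":0,"wz":100}]' 2 10
python3 d.py .618 .033 .13 -160.7
```

```text
t: 3.45
eef_pos: [0.5063, 0.2039, 0.2269]
ee_rot: [-3.141, 0.001, -2.086]
force: [0.8, 0.3, -0.3]
width: 0.0199
gripper_force: 0.0
d cm [  9.38 -18.13   9.69] w deg [-0.   0.  41.2]
pos [0.5063 0.2039 0.2269] rpy [-180.     0.  -119.5] t 3.45 w 0.019862583518039014 F [ 0.8  0.3 -0.3] M [ 0.13 -0.18 -0.05] 0.0 q [ 0.74  0.15 -0.27  0.   -1.15 -1.26]
```

```bash
python3 -m crank '[{"dx":1.9,"dy":-3.6,"dz":1,"wx":0,"wy":0,"wz":8},{"dx":3.8,"dy":-7.2,"dz":2,"wx":0,"wy":0,"wz":16},{"dx":5.6,"dy":-10.9,"dz":4,"wx":0,"wy":0,"wz":24},{"dx":7.5,"dy":-14.5,"dz":6,"wx":0,"wy":0,"wz":32},{"dx":9,"dy":-17.6,"dz":8,"wx":0,"wy":0,"wz":39},{"dx":9.4,"dy":-18.15,"dz":9.2,"wx":0,"wy":0,"wz":41},{"dx":9.4,"dy":-18.15,"dz":9.7,"wx":0,"wy":0,"wz":41},{"dx":9.4,"dy":-18.15,"dz":9.7,"wx":0,"wy":0,"wz":41},{"dx":9.4,"dy":-18.15,"dz":9.7,"wx":0,"wy":0,"wz":41},{"dx":9.4,"dy":-18.15,"dz":9.7,"wx":0,"wy":0,"wz":41}]' 2 10
python3 d.py .6183 .0327 .0925 -160.7
```

```text
t: 4.7
eef_pos: [0.6183, 0.0355, 0.1304]
ee_rot: [-3.142, 0.001, -2.794]
force: [-0.7, -0.2, -1.0]
width: 0.0198
gripper_force: 0.0
d cm [ 0.1  -0.26  3.79] w deg [-0.   0.1  0.6]
pos [0.6183 0.0355 0.1304] rpy [-1.800e+02  1.000e-01 -1.601e+02] t 4.7 w 0.019798380742633275 F [-0.7 -0.2 -1. ] M [ 0.1  -0.14  0.02] 0.0 q [ 0.37  0.34 -0.24  0.   -0.98 -1.6 ]
```

```bash
python3 -m crank '[{"dx":0.1,"dy":-0.25,"dz":1,"wx":0,"wy":0,"wz":0},{"dx":0.1,"dy":-0.25,"dz":2,"wx":0,"wy":0,"wz":0},{"dx":0.1,"dy":-0.25,"dz":2.8,"wx":0,"wy":0,"wz":0},{"dx":0.1,"dy":-0.25,"dz":3.3,"wx":0,"wy":0,"wz":0},{"dx":0.1,"dy":-0.25,"dz":3.6,"wx":0,"wy":0,"wz":0},{"dx":0.1,"dy":-0.25,"dz":3.7,"wx":0,"wy":0,"wz":0},{"dx":0.1,"dy":-0.25,"dz":3.7,"wx":0,"wy":0,"wz":0},{"dx":0.1,"dy":-0.25,"dz":3.7,"wx":0,"wy":0,"wz":0},{"dx":0.1,"dy":-0.25,"dz":3.7,"wx":0,"wy":0,"wz":0},{"dx":0.1,"dy":-0.25,"dz":3.7,"wx":0,"wy":0,"wz":0}]'
python3 d.py .6183 .0327 .0925 -160.7
python3 - <<'E'
from h import *
im=arm.grab_frame("side")[170:275,200:320,::-1]
cv2.imwrite("pics/s1.png",cv2.resize(im,None,fx=5,fy=5,interpolation=cv2.INTER_CUBIC))
E
```

```text
t: 5.95
eef_pos: [0.6181, 0.032, 0.0927]
ee_rot: [3.142, 0.0, -2.796]
force: [0.4, -0.1, -0.1]
width: 0.02
gripper_force: 0.0
d cm [-0.04  0.06  0.02] w deg [0.  0.  0.5]
pos [0.6181 0.032  0.0927] rpy [ 180.     0.  -160.2] t 5.95 w 0.01996326496430562 F [ 0.4 -0.1 -0.1] M [ 0.09 -0.14  0.04] 0.0 q [ 0.37  0.38 -0.28  0.   -0.9  -1.59]
```

View pics/s1.png

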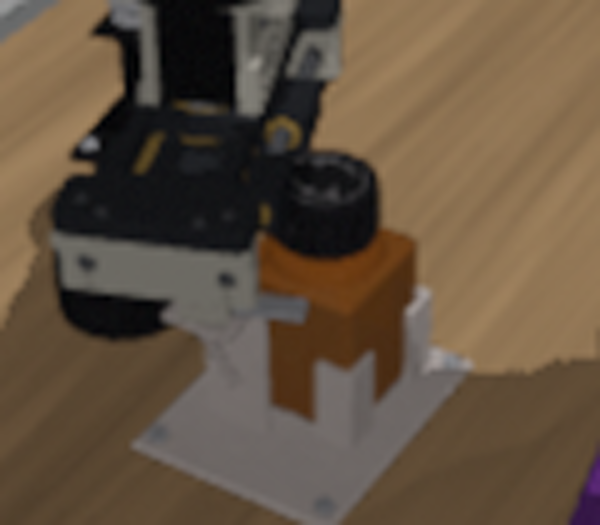

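The fingers stand over the rib, with the arm tip showing at crop (290,305). The cap at (325,205) is still clear. Next I close on the rib.

```bash
python3 -m crank '[{"dx":0,"dy":0,"dz":0,"wx":0,"wy":0,"wz":0},{"dx":0,"dy":0,"dz":0,"wx":0,"wy":0,"wz":0},{"dx":0,"dy":0,"dz":0,"wx":0,"wy":0,"wz":0},{"dx":0,"dy":0,"dz":0,"wx":0,"wy":0,"wz":0},{"dx":0,"dy":0,"dz":0,"wx":0,"wy":0,"wz":0},{"dx":0,"dy":0,"dz":0,"wx":0,"wy":0,"wz":0},{"dx":0,"dy":0,"dz":0,"wx":0,"wy":0,"wz":0},{"dx":0,"dy":0,"dz":0,"wx":0,"wy":0,"wz":-3},{"dx":0,"dy":0,"dz":0,"wx":0,"wy":0,"wz":-6},{"dx":0,"dy":0,"dz":0,"wx":0,"wy":0,"wz":-9}]' 0 20
python3 d.py .6183 .0327 .0925 -90
```

```text
t: 7.25
eef_pos: [0.618, 0.0323, 0.0926]
ee_rot: [3.141, 0.0, -2.637]
force: [-2.6, 3.5, 1.0]
width: 0.0078
gripper_force: 20.0
d cm [-0.04  0.02  0.01] w deg [  0.    0.  -61.1]
pos [0.618  0.0323 0.0926] rpy [ 180.     0.  -151.1] t 7.25 w 0.007845388730373501 F [-2.6  3.5  1. ] M [ 1.31  0.45 -0.04] 20.003272891044617 q [ 0.37  0.38 -0.28 -0.   -0.9  -1.43]
```

Gripped on the rib with small forces. I turn the remaining 61° and a little over, to reach the stop.

```bash
python3 -m crank '[{"dx":0,"dy":0,"dz":0,"wx":0,"wy":0,"wz":-7},{"dx":0,"dy":0,"dz":0,"wx":0,"wy":0,"wz":-14},{"dx":0,"dy":0,"dz":0,"wx":0,"wy":0,"wz":-21},{"dx":0,"dy":0,"dz":0,"wx":0,"wy":0,"wz":-28},{"dx":0,"dy":0,"dz":0,"wx":0,"wy":0,"wz":-35},{"dx":0,"dy":0,"dz":0,"wx":0,"wy":0,"wz":-42},{"dx":0,"dy":0,"dz":0,"wx":0,"wy":0,"wz":-49},{"dx":0,"dy":0,"dz":0,"wx":0,"wy":0,"wz":-55},{"dx":0,"dy":0,"dz":0,"wx":0,"wy":0,"wz":-60},{"dx":0,"dy":0,"dz":0,"wx":0,"wy":0,"wz":-62}]'
python3 d.py .618 .0325 .0925 -90
```

```text
t: 8.5
eef_pos: [0.6195, 0.0314, 0.0926]
ee_rot: [-3.139, -0.001, -1.555]
force: [4.9, -2.0, -3.5]
width: 0.0079
gripper_force: 20.3
d cm [-0.11  0.15  0.01] w deg [-0.1 -0.   0.9]
pos [0.6195 0.0314 0.0926] rpy [-179.9   -0.   -89.1] t 8.5 w 0.00787186907421969 F [ 4.9 -2.  -3.5] M [-0.75 -1.92 -0.31] 20.283314287662506 q [ 0.37  0.38 -0.28  0.   -0.9  -0.35]
```

```bash
python3 -m crank '[{"dx":0,"dy":0,"dz":0,"wx":0,"wy":0,"wz":-2},{"dx":0,"dy":0,"dz":0,"wx":0,"wy":0,"wz":-4},{"dx":0,"dy":0,"dz":0,"wx":0,"wy":0,"wz":-4},{"dx":0,"dy":0,"dz":0,"wx":0,"wy":0,"wz":-4},{"dx":0,"dy":0,"dz":0,"wx":0,"wy":0,"wz":-4},{"dx":0,"dy":0,"dz":0,"wx":0,"wy":0,"wz":-3},{"dx":0,"dy":0,"dz":0,"wx":0,"wy":0,"wz":-2},{"dx":0,"dy":0,"dz":0,"wx":0,"wy":0,"wz":-1},{"dx":0,"dy":0,"dz":0,"wx":0,"wy":0,"wz":-1},{"dx":0,"dy":0,"dz":0,"wx":0,"wy":0,"wz":-1}]'
python3 d.py .618 .0325 .0925 -90
python3 -m crank '[{"dx":0,"dy":0,"dz":0,"wx":0,"wy":0,"wz":0},{"dx":0,"dy":0,"dz":0,"wx":0,"wy":0,"wz":0},{"dx":0,"dy":0,"dz":0,"wx":0,"wy":0,"wz":0},{"dx":0,"dy":0,"dz":0,"wx":0,"wy":0,"wz":0},{"dx":0,"dy":0,"dz":-1,"wx":0,"wy":0,"wz":0},{"dx":0,"dy":0,"dz":-3,"wx":0,"wy":0,"wz":0},{"dx":0,"dy":0,"dz":-5,"wx":0,"wy":0,"wz":0},{"dx":0,"dy":0,"dz":-8,"wx":0,"wy":0,"wz":5},{"dx":-5,"dy":0,"dz":-8,"wx":0,"wy":0,"wz":15},{"dx":-10,"dy":0,"dz":-8,"wx":0,"wy":0,"wz":25}]' 2.5
python3 d.py .598 -.0287 .14 -120
python3 - <<'E'
from h import *
for c in("top","side"):
    im=arm.grab_frame(c)[...,::-1]; cv2.imwrite(f"pics/{c}2.png",im)
    for q in("button_tip","rib","cap_top"):print(c,q,[np.round(d["centre"],4).tolist() for d in arm.mark_of(c,q) if .56<d["centre"][0]<.645 and -.07<d["centre"][1]<.08])
im=cv2.imread("pics/side2.png")[170:275,200:320]
cv2.imwrite("pics/s2.png",cv2.resize(im,None,fx=5,fy=5,interpolation=cv2.INTER_CUBIC))
E
```

```text
t: 9.75
eef_pos: [0.6196, 0.0314, 0.0926]
ee_rot: [-3.139, -0.001, -1.54]
force: [5.6, -1.9, -3.1]
width: 0.0076
gripper_force: 20.5
d cm [-0.11  0.15  0.01] w deg [-0.1 -0.   1.8]
pos [0.6196 0.0314 0.0926] rpy [-179.9   -0.   -88.2] t 9.75 w 0.007605981366873319 F [ 5.6 -1.9 -3.1] M [-0.74 -1.92 -0.31] 20.50892025232315 q [ 0.37  0.38 -0.28  0.   -0.9  -0.34]
t: 11.0
eef_pos: [0.6153, 0.1328, 0.1742]
ee_rot: [-3.14, 0.002, -1.983]
force: [0.9, 0.7, 0.7]
width: 0.0247
gripper_force: 0.0
d cm [15.49 -4.88  3.4 ] w deg [-0.1  0.1  6.4]
pos [0.6153 0.1328 0.1742] rpy [-1.799e+02  1.000e-01 -1.136e+02] t 11.0 w 0.024672424321564697 F [0.9 0.7 0.7] M [ 0.08 -0.15  0.01] 0.0 q [ 0.52  0.32 -0.17  0.   -1.08 -0.93]
top button_tip [[0.6176, -0.0114, 0.0876]]
top rib [[0.6172, 0.0339, 0.1028]]
top cap_top [[0.6043, -0.027, 0.1281]]
side button_tip [[0.6191, -0.0029, 0.0869]]
side rib [[0.6181, 0.0337, 0.101], [0.6209, -0.0016, 0.0846]]
side cap_top [[0.5985, -0.0338, 0.1241]]
```

View pics/s2.png

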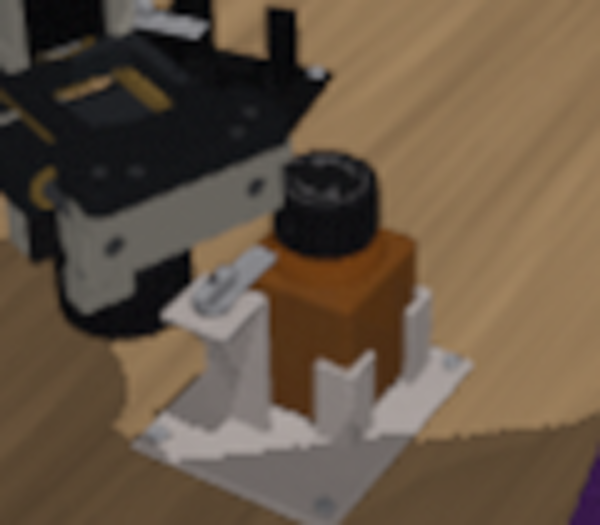

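The crop shows the arm at (240,275) reaching over the amber shoulder and under the cap. Tip minus rib points along -y, so the button is home. Next I go above the cap.

```bash
python3 -m crank '[{"dx":3,"dy":-1,"dz":0.3,"wx":0,"wy":0,"wz":1},{"dx":7,"dy":-2.2,"dz":0.6,"wx":0,"wy":0,"wz":3},{"dx":11,"dy":-3.4,"dz":1,"wx":0,"wy":0,"wz":5},{"dx":14,"dy":-4.4,"dz":1.4,"wx":0,"wy":0,"wz":6},{"dx":15.5,"dy":-4.9,"dz":1.4,"wx":0,"wy":0,"wz":6},{"dx":15.5,"dy":-4.9,"dz":1.4,"wx":0,"wy":0,"wz":6},{"dx":15.5,"dy":-4.9,"dz":1.4,"wx":0,"wy":0,"wz":6},{"dx":15.5,"dy":-4.9,"dz":1.4,"wx":0,"wy":0,"wz":6},{"dx":15.5,"dy":-4.9,"dz":1.4,"wx":0,"wy":0,"wz":6},{"dx":15.5,"dy":-4.9,"dz":1.4,"wx":0,"wy":0,"wz":6}]' 6.4 20
python3 d.py .599 -.029 .10 -120
```

```text
t: 12.65
eef_pos: [0.599, -0.0294, 0.1586]
ee_rot: [3.142, -0.0, -2.079]
force: [-0.1, 0.4, 0.2]
width: 0.064
gripper_force: 0.0
d cm [-0.03  0.02  5.86] w deg [ 0.  -0.   0.9]
pos [ 0.599  -0.0294  0.1586] rpy [ 180.    -0.  -119.1] t 12.65 w 0.06404631321004715 F [-0.1  0.4  0.2] M [ 0.07 -0.1  -0.  ] 0.0 q [ 0.28  0.29 -0.25  0.   -1.03 -0.79]
```

```bash
python3 -m crank '[{"dx":0,"dy":0,"dz":1.5,"wx":0,"wy":0,"wz":0},{"dx":0,"dy":0,"dz":3,"wx":0,"wy":0,"wz":0},{"dx":0,"dy":0,"dz":4,"wx":0,"wy":0,"wz":0},{"dx":0,"dy":0,"dz":5,"wx":0,"wy":0,"wz":0},{"dx":0,"dy":0,"dz":5.6,"wx":0,"wy":0,"wz":0},{"dx":0,"dy":0,"dz":5.8,"wx":0,"wy":0,"wz":0},{"dx":0,"dy":0,"dz":5.8,"wx":0,"wy":0,"wz":0},{"dx":0,"dy":0,"dz":5.8,"wx":0,"wy":0,"wz":0},{"dx":0,"dy":0,"dz":5.8,"wx":0,"wy":0,"wz":0},{"dx":0,"dy":0,"dz":5.8,"wx":0,"wy":0,"wz":0}]'
python3 d.py .599 -.029 .10 -120
python3 -m crank '[{"dx":0,"dy":0,"dz":0,"wx":0,"wy":0,"wz":0},{"dx":0,"dy":0,"dz":0,"wx":0,"wy":0,"wz":0},{"dx":0,"dy":0,"dz":0,"wx":0,"wy":0,"wz":0},{"dx":0,"dy":0,"dz":0,"wx":0,"wy":0,"wz":0},{"dx":0,"dy":0,"dz":0,"wx":0,"wy":0,"wz":0},{"dx":0,"dy":0,"dz":0,"wx":0,"wy":0,"wz":0},{"dx":0,"dy":0,"dz":0,"wx":0,"wy":0,"wz":0},{"dx":0,"dy":0,"dz":0,"wx":0,"wy":0,"wz":0},{"dx":0,"dy":0,"dz":0,"wx":0,"wy":0,"wz":0},{"dx":0,"dy":0,"dz":0,"wx":0,"wy":0,"wz":0}]' 4 40
python3 d.py .599 -.029 .10 -120
```

```text
t: 13.9
eef_pos: [0.599, -0.0298, 0.1008]
ee_rot: [-3.141, 0.0, -2.08]
force: [-0.3, -0.2, 0.1]
width: 0.0639
gripper_force: 0.0
d cm [-0.07  0.04  0.08] w deg [-0.   0.   0.8]
pos [ 0.599  -0.0298  0.1008] rpy [-180.     0.  -119.2] t 13.9 w 0.06389145215379476 F [-0.3 -0.2  0.1] M [ 0.07 -0.14 -0.01] 0.0 q [ 0.28  0.34 -0.32  0.   -0.91 -0.79]
t: 15.15
eef_pos: [0.5989, -0.0298, 0.1006]
ee_rot: [3.142, -0.0, -2.08]
force: [-2.6, 1.4, 2.1]
width: 0.0479
gripper_force: 40.0
d cm [-0.07  0.03  0.06] w deg [ 0.  -0.   0.8]
pos [ 0.5989 -0.0298  0.1006] rpy [ 180.    -0.  -119.2] t 15.15 w 0.047882012604452365 F [-2.6  1.4  2.1] M [ 0.6   0.85 -0.03] 40.00115238362923 q [ 0.28  0.35 -0.32 -0.   -0.91 -0.79]
```

Gripped and well centred. Now I press.

```bash
python3 -m crank '[{"dx":0,"dy":0,"dz":0.1,"wx":0,"wy":0,"wz":0},{"dx":0,"dy":0,"dz":0.2,"wx":0,"wy":0,"wz":0},{"dx":0,"dy":0,"dz":0.3,"wx":0,"wy":0,"wz":0},{"dx":0,"dy":0,"dz":0.4,"wx":0,"wy":0,"wz":0},{"dx":0,"dy":0,"dz":0.45,"wx":0,"wy":0,"wz":0},{"dx":0,"dy":0,"dz":0.45,"wx":0,"wy":0,"wz":0},{"dx":0,"dy":0,"dz":0.45,"wx":0,"wy":0,"wz":0},{"dx":0,"dy":0,"dz":0.45,"wx":0,"wy":0,"wz":0},{"dx":0,"dy":0,"dz":0.45,"wx":0,"wy":0,"wz":0},{"dx":0,"dy":0,"dz":0.45,"wx":0,"wy":0,"wz":0}]'
python3 d.py .599 -.0298 .0961 -60
```

```text
t: 16.4
eef_pos: [0.5992, -0.0298, 0.0969]
ee_rot: [-3.141, 0.0, -2.08]
force: [-4.5, 2.5, 8.4]
width: 0.0481
gripper_force: 40.0
d cm [0.01 0.02 0.08] w deg [ -0.   -0.  -59.2]
pos [ 0.5992 -0.0298  0.0969] rpy [-180.     0.  -119.2] t 16.4 w 0.04805285545801611 F [-4.5  2.5  8.4] M [ 0.93  1.72 -0.03] 40.00476170796901 q [ 0.28  0.35 -0.32  0.   -0.9  -0.79]
```

```bash
python3 -m crank '[{"dx":0,"dy":0,"dz":0.1,"wx":0,"wy":0,"wz":0},{"dx":0,"dy":0,"dz":0.1,"wx":0,"wy":0,"wz":0},{"dx":0,"dy":0,"dz":0.1,"wx":0,"wy":0,"wz":-4},{"dx":0,"dy":0,"dz":0.1,"wx":0,"wy":0,"wz":-10},{"dx":0,"dy":0,"dz":0.1,"wx":0,"wy":0,"wz":-17},{"dx":0,"dy":0,"dz":0.1,"wx":0,"wy":0,"wz":-24},{"dx":0,"dy":0,"dz":0.1,"wx":0,"wy":0,"wz":-31},{"dx":0,"dy":0,"dz":0.1,"wx":0,"wy":0,"wz":-38},{"dx":0,"dy":0,"dz":0.1,"wx":0,"wy":0,"wz":-45},{"dx":0,"dy":0,"dz":0.1,"wx":0,"wy":0,"wz":-52}]' - 50
python3 d.py .599 -.0298 .0961 -59
```

```text
t: 17.65
eef_pos: [0.6003, -0.0294, 0.0964]
ee_rot: [-3.139, -0.001, -1.168]
force: [-2.7, 2.4, 9.7]
width: 0.0478
gripper_force: 50.0
d cm [-0.01  0.13  0.03] w deg [-0.2 -0.1 -7.9]
pos [ 0.6003 -0.0294  0.0964] rpy [-179.8   -0.   -66.9] t 17.65 w 0.04783471676846178 F [-2.7  2.4  9.7] M [ 1.24  1.04 -0.13] 50.00375890173018 q [ 0.28  0.35 -0.32  0.   -0.89  0.13]
```

```bash
python3 -m crank '[{"dx":0,"dy":0,"dz":0,"wx":0,"wy":0,"wz":-4},{"dx":0,"dy":0,"dz":0,"wx":0,"wy":0,"wz":-8},{"dx":0,"dy":0,"dz":0,"wx":0,"wy":0,"wz":-9},{"dx":0,"dy":0,"dz":0,"wx":0,"wy":0,"wz":-9},{"dx":0,"dy":0,"dz":0,"wx":0,"wy":0,"wz":-9},{"dx":0,"dy":0,"dz":-0.2,"wx":0,"wy":0,"wz":-9},{"dx":0,"dy":0,"dz":-0.4,"wx":0,"wy":0,"wz":-9},{"dx":0,"dy":0,"dz":-0.6,"wx":0,"wy":0,"wz":-9},{"dx":0,"dy":0,"dz":-0.8,"wx":0,"wy":0,"wz":-9},{"dx":0,"dy":0,"dz":-0.8,"wx":0,"wy":0,"wz":-9}]'
python3 d.py .599 -.0295 .17 -59
```

```text
t: 18.9
eef_pos: [0.5987, -0.03, 0.1028]
ee_rot: [3.141, 0.0, -1.016]
force: [-0.0, 0.4, 0.1]
width: 0.0482
gripper_force: 50.0
d cm [-0.03 -0.05 -6.72] w deg [0.  0.  0.8]
pos [ 0.5987 -0.03    0.1028] rpy [180.    0.  -58.2] t 18.9 w 0.04824761021422697 F [-0.   0.4  0.1] M [ 0.09 -0.01 -0.03] 49.999690409749746 q [ 0.28  0.34 -0.32  0.   -0.91  0.28]
```

The lift takes no pulling force, so the cap is free. I raise it so its lower edge sits 50 mm above the mouth (TCP z about 0.165).

```bash
python3 -m crank '[{"dx":0,"dy":0,"dz":-0.6,"wx":0,"wy":0,"wz":0},{"dx":0,"dy":0,"dz":-1.4,"wx":0,"wy":0,"wz":0},{"dx":0,"dy":0,"dz":-2.4,"wx":0,"wy":0,"wz":0},{"dx":0,"dy":0,"dz":-3.6,"wx":0,"wy":0,"wz":0},{"dx":0,"dy":0,"dz":-4.8,"wx":0,"wy":0,"wz":0},{"dx":0,"dy":0,"dz":-5.7,"wx":0,"wy":0,"wz":0},{"dx":0,"dy":0,"dz":-6.2,"wx":0,"wy":0,"wz":0},{"dx":0,"dy":0,"dz":-6.2,"wx":0,"wy":0,"wz":0},{"dx":0,"dy":0,"dz":-6.2,"wx":0,"wy":0,"wz":0},{"dx":0,"dy":0,"dz":-6.2,"wx":0,"wy":0,"wz":0}]'
python3 d.py .599 -.0295 .165 -59
python3 - <<'E'
from h import *
im=arm.grab_frame("side")[...,::-1]
print([np.round(d["centre"],3).tolist()+[round(d["confidence"],2)] for q in("cap","jar_mouth","jar","button_tip") for d in arm.mark_of("side",q)])
im=im[150:275,190:330]
cv2.imwrite("pics/s3.png",cv2.resize(im,None,fx=4.5,fy=4.5,interpolation=cv2.INTER_CUBIC))
E
```

```text
t: 20.15
eef_pos: [0.5987, -0.0299, 0.1646]
ee_rot: [3.141, 0.0, -1.016]
force: [0.0, -1.1, 0.5]
width: 0.0478
gripper_force: 50.0
d cm [-0.01 -0.05 -0.04] w deg [0.  0.  0.8]
pos [ 0.5987 -0.0299  0.1646] rpy [180.    0.  -58.2] t 20.15 w 0.04778125419248456 F [ 0.  -1.1  0.5] M [ 0.08 -0.04  0.  ] 49.99963531270623 q [ 0.28  0.28 -0.25 -0.   -1.04  0.28]
[[0.595, -0.031, 0.16, 0.89], [0.726, -0.034, 0.0, 0.73], [0.599, -0.024, 0.111, 0.84], [0.601, -0.028, 0.004, 0.55], [0.371, 0.027, 0.09, 0.61], [0.756, -0.158, 0.09, 0.52], [0.621, -0.004, 0.086, 0.4]]
```

View pics/s3.png

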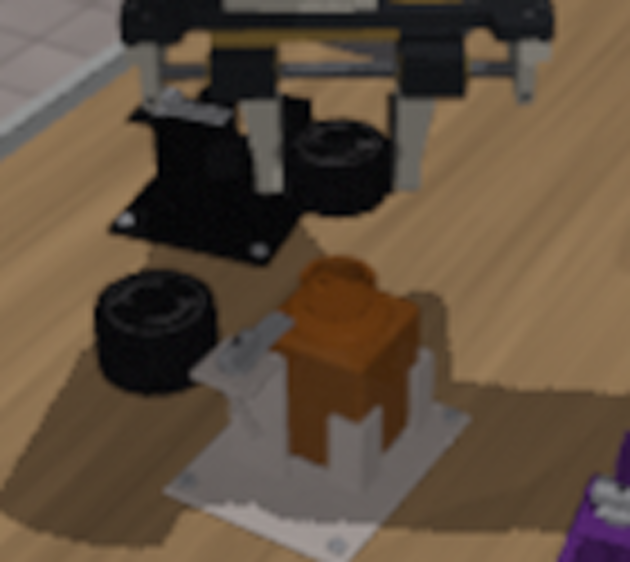

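The cap at (340,165) is held level above the open mouth at (340,275). The jar is seated and the turnbutton lies across its shoulder at (265,335). I hand in.

```bash
python3 -c "
from station import arm
print(arm.job_done())"
```

```text
the job is handed in; nothing more can be done
None
```

The job is handed in at about 20 s of the 51 s allowed, with no verdict returned: the jar is secured by the turnbutton, and the cap is twisted off and held level and still about 5 cm above the jar's mouth.

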